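# Find the full canister by its weight and hold it over the bowl

## Robot

A 7-joint arm with a two-finger parallel gripper is mounted at the origin on a cart in front of the work surface, level with it; the furniture and walls round the work are solid. World frame = base frame: x ahead of the robot, y to its left, z up, the work surface at z = 0. Lengths are in mm, angles in rad, forces in N, time in s.
With the tool pointing down it reaches from about 350 to 900 mm from the base axis. Payload 8.1 kg.
Tool frame: the origin (TCP) lies on the centre line of the jaws, within the pads' length; the fingertips stand 19 mm ahead of it and the grasp point (between the pads) is the TCP; z points along the fingers, y is the line along which they close (so a half turn about z gives the same grasp; the last joint's range is limited). The gripper opens to 85 mm and grips with 20 to 120 N. Pads are 22 mm wide; open, the fingers measure 114 mm over their backs; the gripper's body (76 mm by 85 mm) begins 54 mm behind the grasp point. The pads swing forward as they close: fully open they stand 13 mm farther back than shut.
Start: joints at [1.086, 0.434, 0.025, 1.573, -0.012, 1.134, -0.075], TCP at [232.847, -580.019, 250.323] pointing down, gripper open.
Joint ranges: [-2.62, 2.62], [-0.44, 2.09], [-1.27, 1.32], [0.08, 2.57], [-1.32, 4.46], [0.12, 2], [-2.74, 2.74]. Speed limits (rad/s): [2.22, 2.22, 3.01, 3.01, 3.14, 3.14, 3.14].

## Interface

Orientations are given as a unit quaternion [w, x, y, z].
In Python, from workcell import bot gives the robot as it stands.
- The arm moves only by the tool play_rows, never from a script. Its arguments are lists of equal length, an entry for each row: "rot": the turn, a rotation vector about the tool's x, y, z in fractions of the full range, 1 being 180 degrees, a list of three; "xyz": the shift along the tool's x, y, z in parts of the range, where 1.0 means 0.75 m, a list of three; "jaw": the opening, from 0 (shut) to 1 (fully open). In form: {"rot": [[wx, wy, wz], ...], "xyz": [[dx, dy, dz], ...], "jaw": [jaw, ...]}. A call has 1 to 8 rows; each row is the pose to reach, as a shift and turn from the pose commanded when the call began, along the tool's axes at that moment; what a row does not reach only later rows make up. A row lasts 1/12 s, in which the tool goes at most 41.7 mm and 7.16 degrees, less where a joint would pass 70% of its speed; a pose out of reach is approached as far as the arm can. A call with a gripper value outside its range is refused whole. The fingers move at their own pace and stop on an object; "force" is the grip in N (left out, the last holds). Time passes only in rows, so rows that repeat a pose let the fingers close. It gives the time, the measured TCP pose, the force, the opening and the grip force at its end, in the units of the state.
- bot.sense(): the state, without advancing time (a new reading comes with each control period).
- bot.camera(name): name is "side" or "top"; returns the picture (480x640x3 uint8, blue, green, red); there is no depth.
- bot.camera_model(name): a dict with "mtx" (3x3 intrinsics, pixels), "D" ([k1, k2, p1, p2, k3] as OpenCV has them; the pictures are not rectified), "R" (3x3) and "t" (3): a world point X has camera coordinates R X + t. Camera axes: x right, y down, z forward; pixel columns grow to the right and rows downward; lengths in mm; the calibration is good to about 2 mm. A picture is of the moment at which its call begins. camera_model takes no time and is no camera call.
- bot.sign_off(): hands the job in; it is judged then, once.
The state is a dict: "time": time; "qpos": joint angles; "joint_vel": joint speeds; "joint_efforts": joint torques, N m; "eef_pos": TCP position; "tcp_rot": TCP orientation; "contact_force": force on the tool from outside, world axes, zero at the start; "moment": the same for the moment, N m; "opening": finger opening in mm; "grasp_force": force on a finger pad.
Only numpy, scipy, OpenCV 4.12 (cv2) and the standard library are available. Lean on these libraries where they do the work, as an engineer would, in place of code of your own. Each camera call takes 0.05 s, during which the arm holds its last target. There are 200 camera calls.

## Task

One of the three identical blue canisters is full and the other two are empty: heft them to find the full one, then hold it up level and still, centred over the bowl with its underside about 15 cm above the worktop, so that I can open it there. Finish while still holding it in the air; the two empty ones must stand upright on the worktop where they were, no canister may be tipped on the way, and the bowl and the small things around are to be left alone.

Things in the scene. Friction and masses are not known exactly. Their poses are not given: they have to be found in the camera images.
- canister_1: blue enamelled canister, 60 mm across, 80 mm high, straight side up to 65 mm, then a pale wooden lid 55 mm across, fixed tight; origin at the centre of its underside, z up. The three look exactly alike and stand in a row along y, 0.10 to 0.16 m apart, so fingers fit best in front of and behind each; one is full (0.39 to 0.53 kg), two are empty (0.12 to 0.16 kg): only weight tells which
- canister_2: blue enamelled canister, 60 mm across, 80 mm high, straight side up to 65 mm, then a pale wooden lid 55 mm across, fixed tight; origin at the centre of its underside, z up; looks exactly like the other two
- canister_3: blue enamelled canister, 60 mm across, 80 mm high, straight side up to 65 mm, then a pale wooden lid 55 mm across, fixed tight; origin at the centre of its underside, z up; looks exactly like the other two
- bowl: a cream bowl with small red dots, 150 mm across the rim, 61 mm high, standing upright behind the row of canisters; origin at the centre of its underside (so its x and y are the bowl's centre)
- black_tin: bystander: a flat black tin, 50x54x21 mm; origin at the centre of its underside
- white_tin: bystander: a flat round white tin, 62 mm across, 25 mm high; origin at the centre of its underside
- grey_timer: bystander: a round grey kitchen timer, 60 mm across, 25 mm high; origin at the centre of its underside
- spoon: bystander: a teaspoon with a black handle, 137 mm long, lying near the worktop's front edge; origin at its middle, its own x along its length
There are look-alikes about, which are no part of the job. What is shaped like the bowl but orange is not meant. What is shaped like the canister_3 but purple is not meant.

How it is judged:
By the outcome, as a careful person would: the job done as asked, in the order asked, and still so for the second after the job is handed in, while the arm keeps its last pose, push and grip.
It also fails if it takes over 61 s, if anything falls off the work surface, if the arm or the gripper's body presses on something with over 40 N, if the wrist force passes 120 N, or if a joint passes its speed limit or range.

## Working session

There is one attempt and no reset: what is moved stays moved. The work goes in short steps, Python scripts to look and compute and a tool call to move; the robot and the scene stay as the last step left them, time stands still between calls to the robot, and variables do not carry over. Pictures are saved under pics/ and viewed, at most 10 in all, crops included, and the job is handed in when it is done.

Besides the shell and the picture viewer there is one more tool, called after "Emit:" by a JSON object that holds its "method" and its "body". play_rows: Moves the arm, as the interface text tells. Its arguments: {"type":"object","properties":{"rot":{"type":"array","items":{"type":"array","items":{"type":"number"}}},"xyz":{"type":"array","items":{"type":"array","items":{"type":"number"}}},"jaw":{"type":"array","items":{"type":"number"}},"force":{"type":"number"}},"required":["rot","xyz","jaw"]}

```bash
mkdir -p pics
python3 - <<'E'
from workcell import bot
import cv2
for n in("top","side"):
    cv2.imwrite(f"pics/{n}0.png",bot.camera(n))
    m=bot.camera_model(n);print(n,m)
print(bot.sense())
E
```

```text
top {'mtx': array([[576.78218756,   0.        , 324.17507574],
       [  0.        , 576.78218756, 239.80441493],
       [  0.        ,   0.        ,   1.        ]]), 'D': array([-0.10027417,  0.        ,  0.        ,  0.        ,  0.        ]), 'R': array([[-0.02088369, -0.99911298, -0.03656684],
       [-0.98278998,  0.02722951, -0.18270855],
       [ 0.18354218,  0.0321219 , -0.98248687]]), 't': array([ -57.94368484,  575.15621375, 1134.73476939])}
side {'mtx': array([[509.733952  ,   0.        , 307.54696577],
       [  0.        , 509.733952  , 228.34738768],
       [  0.        ,   0.        ,   1.        ]]), 'D': array([0.05060978, 0.        , 0.        , 0.        , 0.        ]), 'R': array([[ 0.8728844 , -0.48720604,  0.02651598],
       [-0.18052387, -0.37296148, -0.91011585],
       [ 0.45330338,  0.78963916, -0.41350458]]), 't': array([-563.35531048,  120.07433548, 1007.41051529])}
{'time': 0.1, 'qpos': array([ 1.08639038,  0.43516508,  0.02495023,  1.57401259, -0.0115871 ,
        1.13398121, -0.0751048 ]), 'joint_vel': array([ 0.00113207, -0.00240513,  0.00013656, -0.00207273,  0.00049102,
       -0.00109625,  0.00290019]), 'joint_efforts': array([ 3.14715930e-03, -6.71750379e+01,  1.02809105e+00, -3.16898882e+01,
        1.57586834e-02,  7.32444838e-03,  6.20846708e-05]), 'eef_pos': array([ 232.67715941, -579.61689813,  249.59433059]), 'tcp_rot': array([-6.82379375e-04,  9.81837569e-01,  1.89722119e-01, -1.98875771e-04]), 'contact_force': array([ 0.09984917, -0.09623989, -0.57521644]), 'moment': array([-0.02916706, -0.05094693, -0.01296413]), 'grasp_force': 0.0, 'opening': 85.45059664296092}
```

View pics/top0.png

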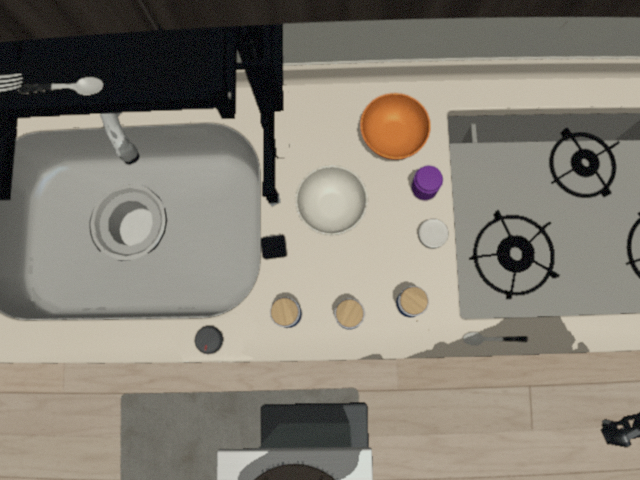

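View pics/side0.png

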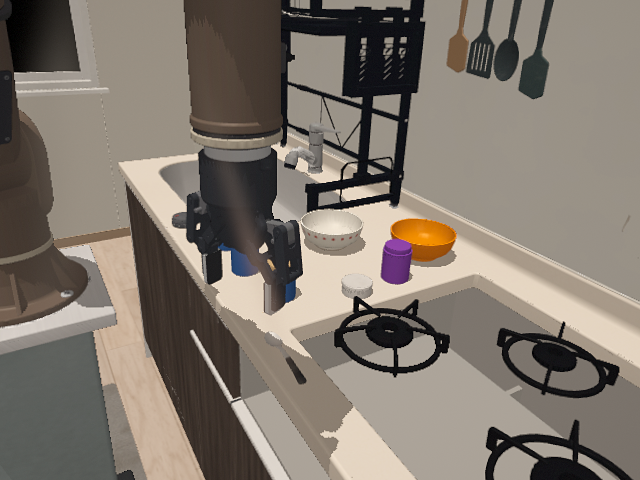

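The top view shows three blue canisters with wooden lids at about (286,311), (349,313) and (413,301), and the dotted cream bowl at (332,200). The orange bowl at (395,126) and the purple canister at (427,181) are the look-alikes, ruled out by colour. A rack stands to the left of the bowl. Next I'll measure and take one enlarged crop to confirm.

```bash
cat > h.py <<'E'
import numpy as np,cv2
from workcell import bot
def ray(n,uv,z):
    m=bot.camera_model(n);p=cv2.undistortPoints(np.array([[uv]],float),m["mtx"],m["D"])[0,0]
    d=m["R"].T@np.array([*p,1]);c=-m["R"].T@m["t"];return c+d*(z-c[2])/d[2]
def proj(n,X):
    m=bot.camera_model(n);return cv2.projectPoints(np.array(X,float).reshape(-1,3),cv2.Rodrigues(m["R"])[0],m["t"],m["mtx"],m["D"])[0][:,0]
E
python3 - <<'E'
from h import *
I=cv2.imread("pics/top0.png");H=cv2.cvtColor(I,cv2.COLOR_BGR2HSV)
M=cv2.inRange(H,(8,80,90),(25,190,255));M[:265]=0;M[345:]=0;M[:,:260]=0;M[:,440:]=0
M=cv2.morphologyEx(M,cv2.MORPH_OPEN,np.ones((3,3)))
n,l,s,c=cv2.connectedComponentsWithStats(M)
for i in range(1,n):
    if s[i,4]>150:
        cs,_=cv2.findContours((l==i).astype(np.uint8),0,2);(u,v),r=cv2.minEnclosingCircle(cs[0])
        print(s[i],c[i],(u,v),r,ray("top",c[i],80),ray("top",(u,v),80), "diam",np.linalg.norm(ray("top",(u-r,v),80)-ray("top",(u+r,v),80)))
# bowl ellipse by hand extents
for e in [(298,200),(366,200),(332,167),(332,234)]: print("bowl",e,ray("top",e,61))
for nme,e,z in[("rackfront",(270,195),0),("black",(274,247),20),("white",(433,234),25),("purple",(427,178),80)]:print(nme,ray("top",e,z))
C=cv2.resize(I[150:350,240:480],None,fx=3.3,fy=3,interpolation=cv2.INTER_CUBIC);C=cv2.resize(I[150:350,240:480],(720,600),interpolation=cv2.INTER_CUBIC);cv2.imwrite("pics/c1.png",C)
S=cv2.imread("pics/side0.png");cv2.imwrite("pics/c2.png",cv2.resize(S[80:310,220:480],(678,600)))
E
```

```text
[401 288  26  26 545] [413.30275229 300.23669725] (413.20269775390625, 300.20269775390625) 13.318495750427246 [ 442.71218621 -245.4865922    80.        ] [ 442.78426597 -245.29313254   80.        ] diam 52.340592172020806
[272 298  25  27 543] [283.94106814 311.18416206] (283.9468688964844, 311.14849853515625) 13.307930946350098 [427.42056969   9.53999992  80.        ] [427.490453     9.52782763  80.        ] diam 52.699775848391
[337 300  26  26 542] [349.02767528 312.65867159] (349.02471923828125, 312.6711120605469) 13.29502010345459 [ 421.61571093 -118.54393038   80.        ] [ 421.59152369 -118.53746136   80.        ] diam 52.149096674076254
bowl (298, 200) [657.29984869 -19.65927494  61.        ]
bowl (366, 200) [ 653.05802813 -160.29862049   61.        ]
bowl (332, 167) [726.3829165  -91.80183809  61.        ]
bowl (332, 234) [583.51094904 -88.43477561  61.        ]
rackfront [686.43147189  46.49528546   0.        ]
black [566.99809025  35.75379662  20.        ]
white [ 584.67971054 -300.05078824   25.        ]
purple [ 690.97914711 -285.72651363   80.        ]
```

View pics/c1.png

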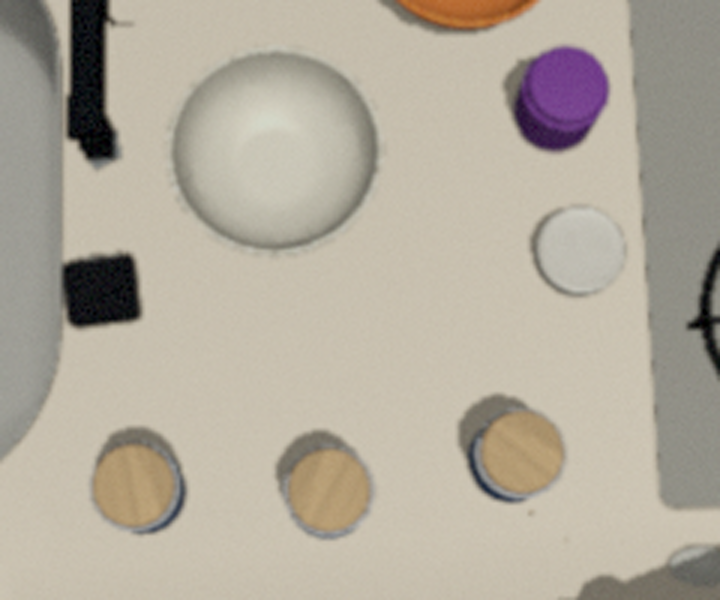

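View pics/c2.png

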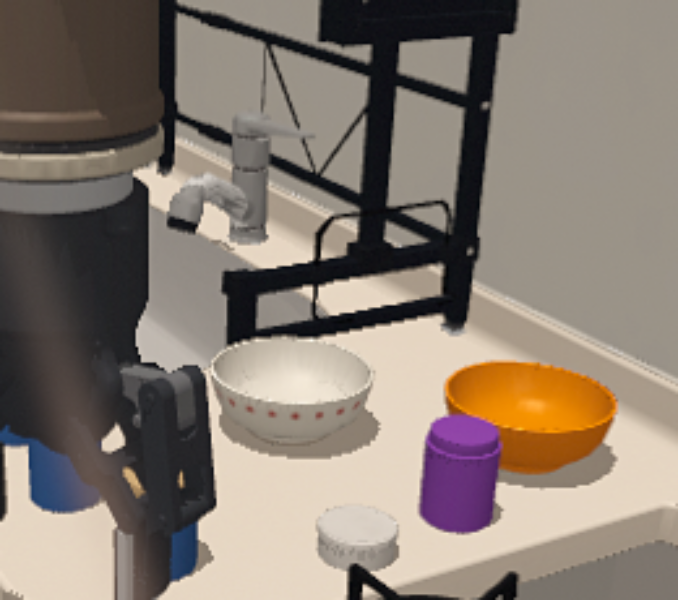

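The crop confirms three blue canisters under wooden lids, at about (427,10), (422,-119) and (443,-245) mm. The measured lid diameter is about 52 mm against 55 expected, so the positions are plausible. The bowl is the cream one with red dots, centred at about (655,-90). The purple and orange look-alikes stay well clear. I'll start with the right-hand canister.

The manual's scale: shifts go in shares of 0.75 m and turns go in shares of 180 degrees. Converting my numbers, 0.256 m is 0.3413, 0.224 m is 0.2987, -0.96 rad is -0.3056.

Emit:
{"method": "play_rows", "body": {"rot": [[0,0,-0.0382],[0,0,-0.0764],[0,0,-0.1146],[0,0,-0.1528],[0,0,-0.191],[0,0,-0.2292],[0,0,-0.2674],[0,0,-0.3056]], "xyz": [[0.0427,-0.0307,0.0067],[0.0853,-0.0613,0.0133],[0.128,-0.0933,0.02],[0.1707,-0.124,0.0267],[0.2133,-0.1547,0.0333],[0.256,-0.1853,0.04],[0.2987,-0.2173,0.0467],[0.3413,-0.248,0.0533]], "jaw": [1,1,1,1,1,1,1,1], "force": 50}}

```text
time: 0.77
eef_pos: [401.5, -310.1, 210.0]
tcp_rot: [-0.0, 0.781, 0.624, -0.0]
contact_force: [-0.0, -0.1, 0.0]
opening: 85.6
grasp_force: 0.0
```

```bash
cat >> h.py <<'E'
from scipy.spatial.transform import Rotation as Ro
def delta(X):
    s=bot.sense();q=s["tcp_rot"];R=Ro.from_quat([q[1],q[2],q[3],q[0]])
    T=Ro.from_matrix(np.array([[0,1,0],[1,0,0],[0,0,-1.]]))
    print("t",s["time"],"pos",s["eef_pos"].round(1),"xyz",(R.inv().apply(np.array(X)-s["eef_pos"])/1000).round(4),"rot",(R.inv()*T).as_rotvec().round(4),"F",s["contact_force"].round(2),"M",s["moment"].round(2),"open",s["opening"],s["grasp_force"],s["qpos"].round(2))
E
python3 -c "
from h import *
delta((442.7,-245.4,150))"
```

```text
t 0.7667 pos [ 401.5 -310.1  210. ] xyz [0.0722 0.0258 0.06  ] rot [-0.0003 -0.     -0.2232] F [-0.04 -0.07  0.01] M [-0.08 -0.04  0.01] open 85.60309994372835 0.0 [ 0.79  0.31 -0.3   1.89  0.11  0.96  0.22]
```

In the tool's units: 0.17 m is 0.2267, 0.0722 m is 0.0963, -0.2232 rad is -0.071.

Emit:
{"method": "play_rows", "body": {"rot": [[0,0,-0.035],[0,0,-0.071],[0,0,-0.071],[0,0,-0.071],[0,0,-0.071],[0,0,-0.071],[0,0,-0.071],[0,0,-0.071]], "xyz": [[0.048,0.0173,0.0133],[0.0963,0.0344,0.0267],[0.0963,0.0344,0.06],[0.0963,0.0344,0.1],[0.0963,0.0344,0.14],[0.0963,0.0344,0.18],[0.0963,0.0344,0.2107],[0.0963,0.0344,0.2267]], "jaw": [1,1,1,1,1,1,1,1]}}

```text
time: 1.43
eef_pos: [441.0, -246.8, 37.4]
tcp_rot: [-0.002, 0.709, 0.705, -0.001]
contact_force: [-1.1, -0.1, 0.2]
opening: 85.5
grasp_force: 0.0
```

Emit:
{"method": "play_rows", "body": {"rot": [[0,0,0],[0,0,0],[0,0,0],[0,0,0],[0,0,0],[0,0,0],[0,0,0],[0,0,0]], "xyz": [[0,0,0],[0,0,0],[0,0,0],[0,0,0],[0,0,0],[0,0,0],[0,0,0],[0,0,0]], "jaw": [0.85,0.8,0.75,0.7,0.65,0.6,0.55,0.5]}}

```text
time: 2.1
eef_pos: [443.9, -247.9, 41.8]
tcp_rot: [0.001, 0.709, 0.705, 0.001]
contact_force: [0.3, 1.1, 7.2]
opening: 59.2
grasp_force: 53.2
```

```bash
python3 -c "
from h import *
delta((442.7,-245.4,40))"
```

```text
t 2.1 pos [ 443.9 -247.9   41.8] xyz [ 0.0025 -0.0012  0.0018] rot [ 0.0028  0.0012 -0.0059] F [0.34 1.1  7.25] M [ 0.22  0.02 -0.06] open 59.221693971576116 53.22051286697388 [ 0.62  0.55 -0.29  2.04  0.28  0.58  0.13]
```

In the tool's units: -0.03 m is -0.04, -0.024 m is -0.032.

Emit:
{"method": "play_rows", "body": {"rot": [[0,0,0],[0,0,0],[0,0,0],[0,0,0],[0,0,0],[0,0,0],[0,0,0],[0,0,0]], "xyz": [[0,0,-0.008],[0,0,-0.02],[0,0,-0.032],[0,0,-0.04],[0,0,-0.04],[0,0,-0.04],[0,0,-0.04],[0,0,-0.04]], "jaw": [0.5,0.5,0.5,0.5,0.5,0.5,0.5,0.5]}}

```text
time: 2.77
eef_pos: [442.3, -247.5, 70.0]
tcp_rot: [-0.0, 0.709, 0.705, -0.0]
contact_force: [0.1, -0.4, -3.8]
opening: 59.2
grasp_force: 54.9
```

Emit:
{"method": "play_rows", "body": {"rot": [[0,0,0],[0,0,0],[0,0,0],[0,0,0],[0,0,0],[0,0,0]], "xyz": [[0,0,0],[0,0,0],[0,0,0],[0,0,0],[0,0,0],[0,0,0]], "jaw": [0.5,0.5,0.5,0.5,0.5,0.5]}}

```text
time: 3.27
eef_pos: [442.7, -247.6, 70.3]
tcp_rot: [0.0, 0.709, 0.705, -0.0]
contact_force: [0.1, 0.7, -3.5]
opening: 59.3
grasp_force: 54.9
```

Run:
```python
from h import *
delta((443.9,-247.9,41.8))
cv2.imwrite("pics/s1.png",cv2.resize(bot.camera("side")[150:350,150:390],(720,600)))
delta((443.9,-247.9,41.8))
```

```text
t 3.2667 pos [ 442.7 -247.6   70.3] xyz [-0.0003  0.0012  0.0285] rot [ 0.      0.     -0.0058] F [ 0.09  0.74 -3.54] M [ 0.02  0.01 -0.  ] open 59.28258420166421 54.90385562181473 [ 0.64  0.5  -0.32  2.03  0.25  0.65  0.15]
t 3.3167 pos [ 442.7 -247.6   70.3] xyz [-0.0003  0.0012  0.0285] rot [-0.      0.0001 -0.0059] F [ 0.05  0.11 -4.75] M [ 0.01 -0.   -0.01] open 58.70013673212626 54.90329146385193 [ 0.64  0.5  -0.32  2.03  0.25  0.65  0.15]
```

View pics/s1.png

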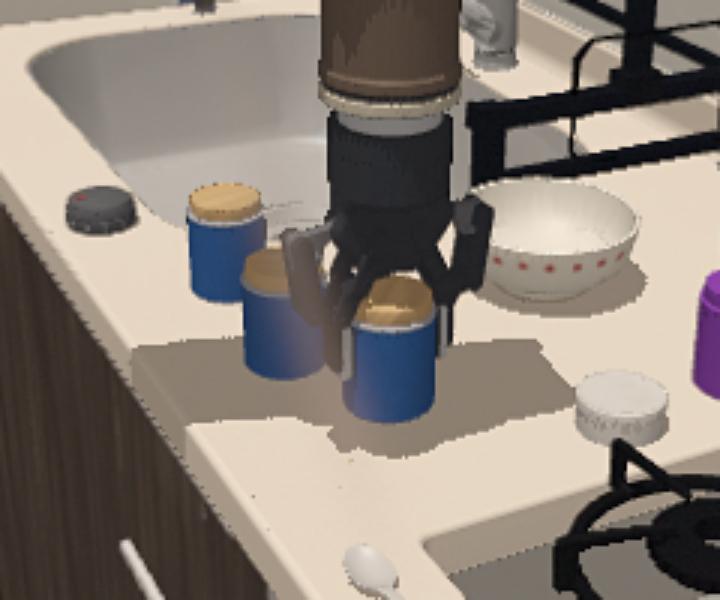

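The side crop shows the canister hanging level in the jaws, at about (395,350) in the crop. The other two canisters stand upright at (228,245) and (285,310). The wrist reads about 4 N against about 0 N free at the same spot, so this looks like the full one (3.8–5.2 N expected, an empty one 1.2–1.6 N). I'll raise it and take more readings.

In the tool's units: -0.122 m is -0.1627, -0.12 m is -0.16.

Emit:
{"method": "play_rows", "body": {"rot": [[0,0,0],[0,0,0],[0,0,0],[0,0,0],[0,0,0],[0,0,0],[0,0,0],[0,0,0]], "xyz": [[0,0,-0.0133],[0,0,-0.0373],[0,0,-0.0667],[0,0,-0.0987],[0,0,-0.128],[0,0,-0.1493],[0,0,-0.16],[0,0,-0.1627]], "jaw": [0.5,0.5,0.5,0.5,0.5,0.5,0.5,0.5]}}

```text
time: 3.98
eef_pos: [443.4, -247.9, 194.2]
tcp_rot: [0.001, 0.709, 0.705, 0.0]
contact_force: [0.7, -0.7, -5.1]
opening: 59.0
grasp_force: 55.3
```

Emit:
{"method": "play_rows", "body": {"rot": [[0,0,0],[0,0,0],[0,0,0],[0,0,0]], "xyz": [[0,0,0],[0,0,0],[0,0,0],[0,0,0]], "jaw": [0.5,0.5,0.5,0.5]}}

```text
time: 4.32
eef_pos: [442.1, -247.3, 191.3]
tcp_rot: [-0.001, 0.709, 0.705, -0.0]
contact_force: [-0.5, -0.9, -4.2]
opening: 59.0
grasp_force: 55.2
```

Emit:
{"method": "play_rows", "body": {"rot": [[0,0,0],[0,0,0]], "xyz": [[0,0,0],[0,0,0]], "jaw": [0.5,0.5]}}

```text
time: 4.48
eef_pos: [442.5, -247.5, 191.8]
tcp_rot: [-0.0, 0.709, 0.705, -0.0]
contact_force: [0.3, 0.1, -4.0]
opening: 58.8
grasp_force: 55.2
```

Emit:
{"method": "play_rows", "body": {"rot": [[0,0,0],[0,0,0]], "xyz": [[0,0,0],[0,0,0]], "jaw": [0.5,0.5]}}

```text
time: 4.65
eef_pos: [442.7, -247.6, 192.2]
tcp_rot: [-0.0, 0.709, 0.705, -0.0]
contact_force: [-0.6, -0.1, -3.1]
opening: 58.7
grasp_force: 55.2
```

```bash
python3 -c "
from h import *
delta((655,-92,192))
print(ray('top',(332,199.7),61))"
```

```text
t 4.65 pos [ 442.7 -247.6  192.2] xyz [1.568e-01 2.114e-01 1.000e-04] rot [-0.0002 -0.0001 -0.0058] F [-0.61 -0.11 -3.14] M [ 0.05 -0.04 -0.  ] open 58.661370330657206 55.23294925689697 [ 0.7   0.34 -0.37  1.91  0.15  0.93  0.25]
[655.78480252 -90.13254464  61.        ]
```

The readings average about -4.1 N, or 0.42 kg, so this is the full one (an empty one would read at most 1.6 N). I'll carry it over the bowl, going by way of a midpoint with gentle acceleration.

In the tool's units: 0.119 m is 0.1587, 0.101 m is 0.1347.

Emit:
{"method": "play_rows", "body": {"rot": [[0,0,0],[0,0,0],[0,0,0],[0,0,0],[0,0,0],[0,0,0],[0,0,0],[0,0,0]], "xyz": [[0.0053,0.0067,0],[0.016,0.0213,0],[0.0307,0.0413,0],[0.048,0.064,0],[0.0653,0.088,0],[0.0827,0.112,0],[0.1,0.1347,0],[0.1173,0.1587,0]], "jaw": [0.5,0.5,0.5,0.5,0.5,0.5,0.5,0.5]}}

```text
time: 5.32
eef_pos: [563.2, -159.1, 192.2]
tcp_rot: [-0.0, 0.709, 0.705, 0.0]
contact_force: [0.6, -0.4, -3.1]
opening: 58.7
grasp_force: 55.2
```

In the tool's units: 0.0925 m is 0.1233, 0.092 m is 0.1227.

Emit:
{"method": "play_rows", "body": {"rot": [[0,0,0],[0,0,0],[0,0,0],[0,0,0],[0,0,0],[0,0,0],[0,0,0],[0,0,0]], "xyz": [[0.0173,0.024,0],[0.0347,0.0467,0],[0.052,0.0707,0],[0.0667,0.0907,0],[0.0787,0.1067,0],[0.0867,0.1173,0],[0.0907,0.1227,0],[0.092,0.1233,0]], "jaw": [0.5,0.5,0.5,0.5,0.5,0.5,0.5,0.5]}}

```text
time: 5.98
eef_pos: [655.5, -91.0, 192.0]
tcp_rot: [-0.0, 0.709, 0.705, 0.0]
contact_force: [-0.5, 0.3, -4.5]
opening: 59.0
grasp_force: 55.2
```

Emit:
{"method": "play_rows", "body": {"rot": [[0,0,0],[0,0,0],[0,0,0],[0,0,0],[0,0,0],[0,0,0]], "xyz": [[0,0,0],[0,0,0],[0,0,0],[0,0,0],[0,0,0],[0,0,0]], "jaw": [0.5,0.5,0.5,0.5,0.5,0.5]}}

```text
time: 6.48
eef_pos: [654.9, -92.2, 192.4]
tcp_rot: [0.0, 0.709, 0.705, -0.0]
contact_force: [0.4, -0.3, -3.9]
opening: 58.9
grasp_force: 55.2
```

Run:
```python
from h import *
delta((655,-92,192))
I=bot.camera("side");a=np.linspace(0,2*np.pi,40)
cv2.imwrite("pics/raw2.png",I);cv2.imwrite("pics/top2.png",bot.camera("top"))
for x,y,z,r,c in[(655,-90,150,30,(0,255,0)),(655,-90,215,30,(0,255,0)),(655.5,-90,61,75,(0,0,255))]:
    P=proj("side",np.c_[x+r*np.cos(a),y+r*np.sin(a),0*a+z])
    cv2.polylines(I,[P.round().astype(int)],True,c,1)
x0=230;cv2.imwrite("pics/s2.png",cv2.resize(I[90:290,x0:x0+240],(720,600),interpolation=cv2.INTER_NEAREST))
```

```text
t 6.4833 pos [654.9 -92.2 192.4] xyz [0.0002 0.0001 0.0004] rot [ 0.0001  0.0002 -0.0064] F [ 0.42 -0.27 -3.93] M [ 0.03  0.02 -0.01] open 58.908793169089265 55.20403325557709 [ 0.3   0.57 -0.37  1.52  0.22  1.09 -0.13]
```

View pics/s2.png

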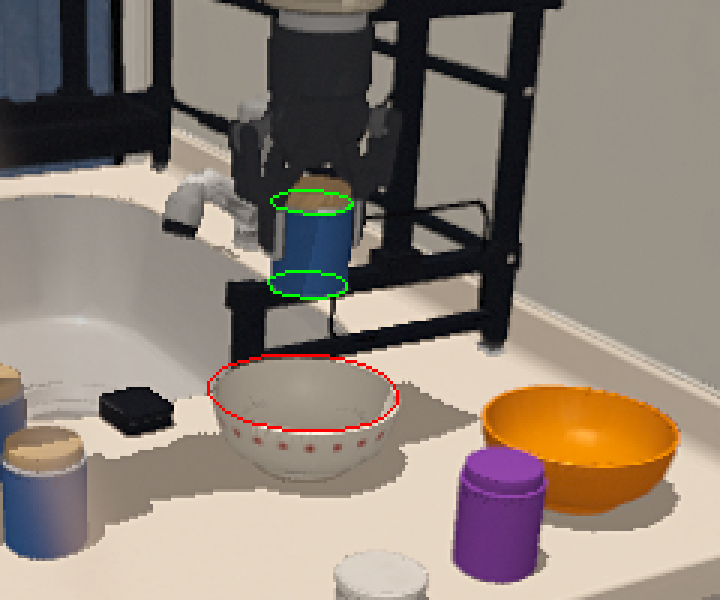

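View pics/top2.png

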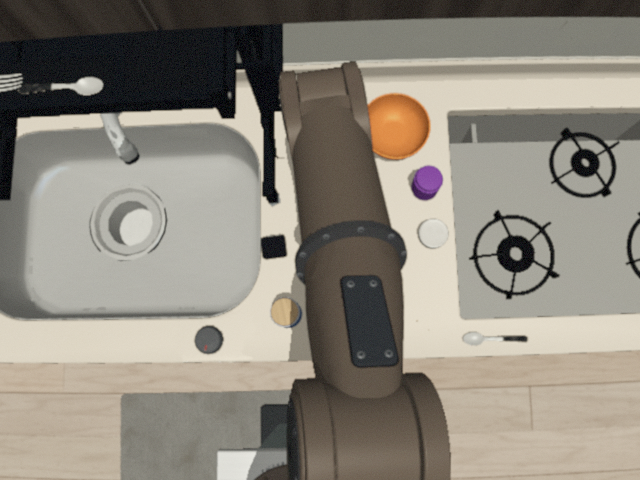

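The side view shows the canister hanging level, matching the predicted outlines at 150 mm underside height over the bowl's rim circle. The bowl sits in place, and the one empty canister in full view (45,490) is upright. The top view shows the bystanders unmoved. Handing in.

```bash
python3 -c "
from h import *
print(bot.sense()['joint_vel'].round(3));print(bot.sign_off())"
```

```text
[-0.003  0.002 -0.002 -0.     0.001 -0.    -0.002]
the job is handed in; nothing more can be done
None
```

I'm holding the full canister (the right-hand one, about 0.42 kg by wrist force) level and still, centred over the cream bowl with its underside about 150 mm up; I hefted only that one, since 0.42 kg is far above an empty one, and the other two were never touched.

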